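Seat a taper bearing cone in a cart-wheel hub and check that it rocks free

ROBOT

A 6-joint arm with a two-finger parallel gripper is mounted at the origin on the work surface. World frame = base frame: x ahead of the robot, y to its left, z up, the work surface at z = 0. Lengths are in m, angles in rad, forces in N, time in s.
With the tool pointing down it reaches from about 0.225 to 0.875 m from the base axis. Payload 3.4 kg.
Tool frame: the origin (TCP) lies on the centre line of the jaws, within the pads' length; the fingertips stand 22 mm ahead of it and the grasp point (between the pads) lies 3 mm ahead of it; y points along the fingers, z is the direction in which the jaws open and shut, and the axes are right-handed (so a half turn about y gives the same grasp; the last joint's range is limited). The gripper opens to 85 mm and grips with 20 to 120 N. Pads are 22 mm wide; open, the fingers measure 114 mm over their backs; the gripper's body (76 mm by 85 mm) begins 54 mm behind the grasp point. The pads swing forward as they close: fully open they stand 13 mm farther back than shut.
Start: joints at [1.19, 0.276, 1.505, -0, 1.361, -0.121], TCP at [0.148, 0.556, 0.253] pointing down, gripper open.
Joint ranges: [-2.89, 2.89], [-0.75, 2.08], [0.22, 2.7], [-1.18, 4.32], [0.11, 2.71], [-2.7, 2.7]. Speed limits (rad/s): [2.57, 2.57, 3.14, 3.14, 3.14, 3.14].

INTERFACE

Orientations are given as a unit quaternion [x, y, z, w].
In Python, from rig import ctrl gives the robot as it stands.
- The arm moves only by the shell command python3 -m creep 'ROWS'. ROWS is JSON, a list of rows, each a list of 5 numbers: the shift along the world's x, y, z in m, then the turn about the world's z in degrees, then the closure, from -1 (fully open) to 1 (shut). In form: [[tx, ty, tz, yaw, gripper], ...]. A call has 1 to 5 rows; each row is the pose to reach, as a shift and turn from the pose commanded when the call began; what a row does not reach only later rows make up. A row lasts 1/8 s, in which the tool goes at most 62.5 mm and 10.7 degrees, less where a joint would pass 70% of its speed; a pose out of reach is approached as far as the arm can. A call with a gripper value outside its range is refused whole. The fingers move at their own pace and stop on an object; the grip force is fixed at half the most. Time passes only in rows, so rows that repeat a pose let the fingers close. It gives the time, the measured TCP pose, the force and the opening at its end, in the units of the state.
- ctrl.read_state(): the state, without advancing time (a new reading comes with each control period).
- ctrl.snapshot(name): name is "scene" or "top" or "wrist"; returns the picture (480x640x3 uint8, red, green, blue); there is no depth.
- ctrl.get_calibration(name): a dict with "fx", "fy", "cx", "cy" (pixels), "cam_to_world" (4x4, takes a point from camera to world coordinates). Camera axes: x right, y up, looking along -z (the intrinsics and any distortion apply to the point x, -y, -z); pixel columns grow to the right and rows downward; lengths in m; the calibration is good to about 2 mm. A picture is of the moment at which its call begins: read the wrist's pose just before it. get_calibration takes no time and is no camera call; for the wrist camera it gives the pose at the moment of the call.
- ctrl.hand_in(): hands the job in, once; it reports no verdict.
The state is a dict: "time": time; "joint_positions": joint angles; "qd": joint speeds; "tau": joint torques, N m; "eef_pos": TCP position; "eef_rot": TCP orientation; "force": force on the tool from outside, world axes, zero at the start; "moment": the same for the moment, N m; "gripper_width": finger opening in m.
Only numpy, scipy, OpenCV 4.12 (cv2) and the standard library are available. Lean on these libraries where they do the work, as an engineer would, in place of code of your own. Each camera call takes 0.05 s, during which the arm holds its last target.

TASK

Stand the larger of the two taper bearing cones in the cup of the wheel hub, small end down, and press it squarely home for a moment with about 10 N, never letting it bear on the hub with more than 25 N. Then, keeping hold of it and keeping it in the cup and touching, rock it about six degrees to one side for a moment to show that it is not wedged, bring it squarely and fully home again and let go. Leave the smaller cone and the other loose things on the bench alone.

Things in the scene. Friction and masses are not known exactly. Their poses are not given: they have to be found in the camera images.
- big_cone_center (a point): Centre, half-way up (42 mm above the underside), of the larger cone: a loose plain steel part, 84 mm tall, standing upright on its small end, its round taper below and a square head 24 mm wide above (from 24 mm above the underside to the top). Grasp it by two opposite flats of the head. z is up along its axis; x and y are square to the flats.
- big_cone: The same larger cone (0.2 to 0.5 kg), origin at the centre of its underside, same axes. Its taper widens from 34 mm diameter at the underside to 56 mm at 19 mm height (30 degrees from the axis); a round lip of 56 mm goes on up to 24 mm, where the square head begins.
- small_cone_center (a point): Centre, half-way up (42 mm), of the smaller cone, to be left alone: same shape and 84 mm height but 22 mm diameter at the underside, 40 mm at the lip and a square head 18 mm wide. It stands upright nearby; which of the two cones stands left or right changes.
- hub: Dark steel wheel hub fixed to the bench, rigid; origin under its centre, z up. Flange 124 mm across, 12 mm thick, with four studs up to 36 mm height, 52 mm off the axis; on it a barrel 86 mm across, top at 60 mm, bore 67 mm. In the bore sits the bright steel taper cup, open upwards: 52 mm diameter at its top, narrowing downwards at 30 degrees from the axis to 27 mm over 22 mm.
- hub_mouth (a point): Point on the hub's upright axis level with the top of the barrel, 60 mm above the bench. The cup is stuck tight in the bore with its top anywhere from level with this point to 10 mm below it; that depth differs each time and is not reported, so feel for it. Fully home, the larger cone's centre is 26 mm above the cup's top, so 16 to 26 mm above this point.
- washer: Loose flat steel washer, 48 mm across, 4 mm thick, lying on the bench; bystander, origin at the centre of its underside.
- nut: Loose hexagonal steel axle nut, 32 mm over the flats, 16 mm tall, lying on the bench; bystander, origin at the centre of its underside.
- wrench: Loose wrench lying on the bench; bystander.
- screwdriver: Loose screwdriver lying on the bench; bystander.
- grease_tin: Loose round tin, 72 mm across, 75 mm tall; bystander, origin at the centre of its underside.
- bolt_jar: Loose clear jar, 68 mm across, 90 mm tall; bystander, origin at the centre of its underside.
Not all that is in view belongs to the job. Leave any brown or turquoise look-alike of the big_cone alone. Leave any blue look-alike of the hub alone.

How it is judged:
By the outcome, as a careful person would: the job done as asked, in the order asked, and still so for the second after the job is handed in, with the robot touching nothing.
It also fails if it takes over 61 s, if anything falls off the work surface, if the arm or the gripper's body presses on something with over 40 N, if the wrist force passes 120 N, or if a joint passes its speed limit or range.

## Working session

There is one attempt and no reset: what is moved stays moved. The work goes in short steps, Python scripts to look and compute and a shell command to move; the robot and the scene stay as the last step left them, time stands still between calls to the robot, and variables do not carry over. Pictures are saved under pics/ and viewed, and the job is handed in when it is done.

```bash
ls; mkdir -p pics; python3 - <<'E'
from rig import ctrl
import cv2
s=ctrl.read_state();print({k:(v if not hasattr(v,'round') or isinstance(v,float) else v.round(4)) for k,v in s.items()})
for n in ("scene","top"):
    im=ctrl.snapshot(n);cv2.imwrite(f"pics/{n}0.png",cv2.cvtColor(im,cv2.COLOR_RGB2BGR));print(ctrl.get_calibration(n))
E
```

```text
pics
{'time': 0.0, 'joint_positions': array([ 1.1901,  0.2766,  1.5061, -0.    ,  1.3607, -0.121 ]), 'qd': array([-0.0016, -0.0003,  0.0001, -0.0016, -0.0014,  0.0015]), 'tau': array([-1.10000e-03, -4.16778e+01, -2.45796e+01, -3.00000e-04,
        1.12000e-02, -0.00000e+00]), 'eef_pos': array([0.1475, 0.5553, 0.2524]), 'eef_rot': array([ 0.7018, -0.0917,  0.0914, -0.7005]), 'force': array([-0.3728, -0.5568,  1.3345]), 'moment': array([0.0073, 0.0166, 0.0174]), 'gripper_width': 0.08516237753695792}
{'fx': 592.2501447753465, 'fy': 592.2501447753465, 'cx': 325.74875809367364, 'cy': 245.79802630668783, 'cam_to_world': array([[ 0.09635784, -0.58277446,  0.80690092,  1.55792661],
       [ 0.99531442,  0.06295029, -0.07339257, -0.12634413],
       [-0.00802333,  0.81019207,  0.58610957,  0.83537188],
       [ 0.        ,  0.        ,  0.        ,  1.        ]])}
{'fx': 621.0535902221558, 'fy': 621.0535902221558, 'cx': 313.03500194563503, 'cy': 230.55963397220034, 'cam_to_world': array([[ 0.01563947,  0.99522831, -0.09631204,  0.41204344],
       [-0.99946989,  0.01280962, -0.02993068, -0.03889337],
       [-0.02855414,  0.09672909,  0.99490107,  1.37952846],
       [ 0.        ,  0.        ,  0.        ,  1.        ]])}
```

View pics/scene0.png

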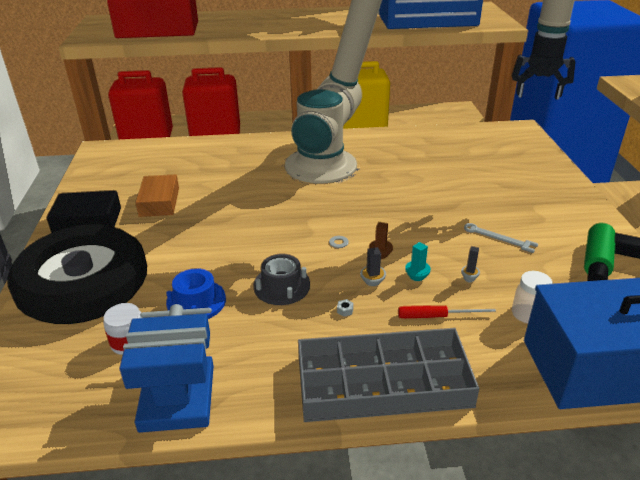

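View pics/top0.png

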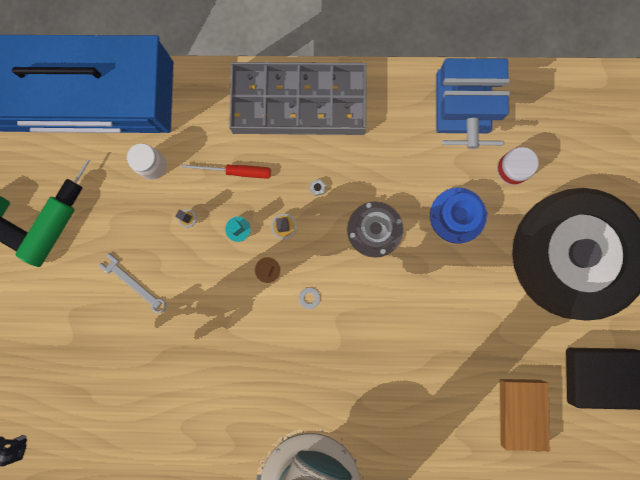

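The scene shows the dark hub at top-view (376,229), with a blue look-alike at (459,215). Four cone-like things stand in the top view: (284,225) steel, (185,215) steel, (237,229) turquoise and (267,270) brown. Only the two steel ones fit. I'll enlarge them to see which is larger.

```bash
python3 - <<'E'
import cv2,numpy as np
t=cv2.imread("pics/top0.png");s=cv2.imread("pics/scene0.png")
a=cv2.resize(t[185:285,160:310],None,fx=5,fy=5,interpolation=cv2.INTER_CUBIC)
cv2.imwrite("pics/ctop.png",a)
a=cv2.resize(s[215:315,345:495],None,fx=5,fy=5,interpolation=cv2.INTER_CUBIC)
cv2.imwrite("pics/cscene.png",a)
a=cv2.resize(t[185:275,320:420],None,fx=6,fy=6,interpolation=cv2.INTER_CUBIC)
cv2.imwrite("pics/chub.png",a)
E
```

```text
(no output)
```

View pics/ctop.png

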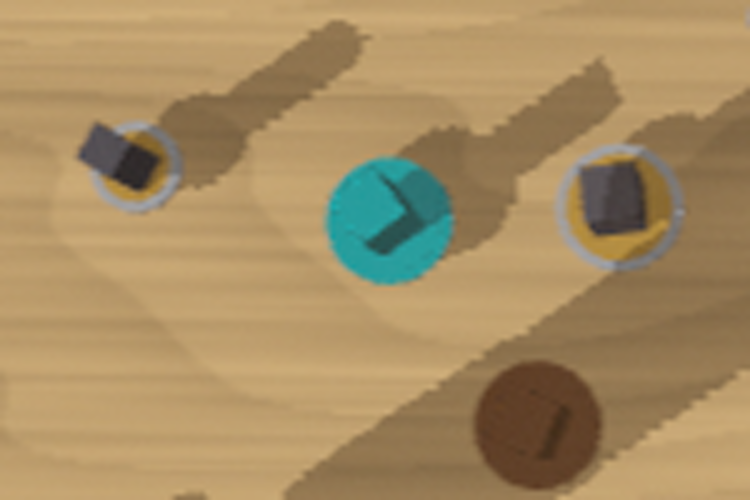

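View pics/cscene.png

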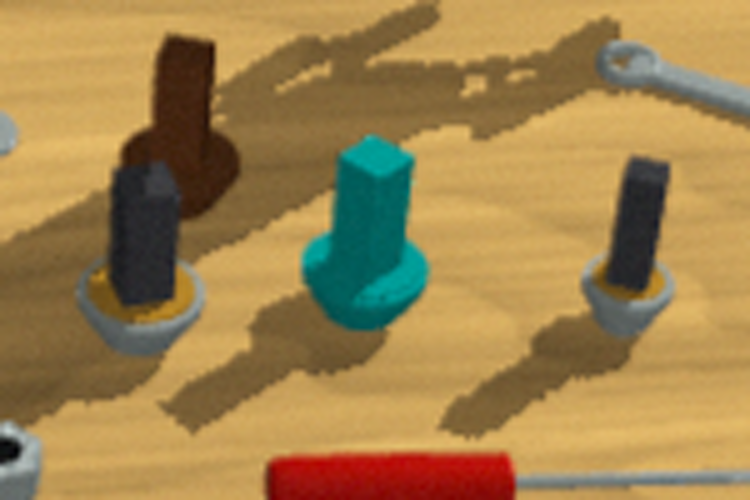

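View pics/chub.png

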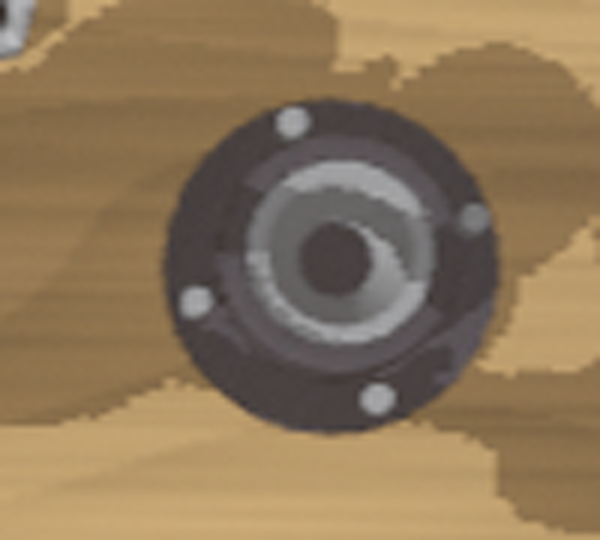

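In the crops, the right-hand steel cone (top px 284,226; scene px 373,270) has a lip about 25 px ≈ 55 mm across, which fits the larger cone. The left one (187,218) is about 18 px ≈ 40 mm across. The dark hub is at (375,229.5).

```bash
cat > h.py <<'E'
import numpy as np,cv2
from rig import ctrl
def ray(c,u,v,z):
    M=c["cam_to_world"];d=M[:3,:3]@np.array([(u-c["cx"])/c["fx"],-(v-c["cy"])/c["fy"],-1.]);o=M[:3,3]
    return o+d*(z-o[2])/d[2]
def proj(c,p):
    M=c["cam_to_world"];q=M[:3,:3].T@(np.array(p)-M[:3,3]);return c["cx"]+c["fx"]*q[0]/-q[2],c["cy"]-c["fy"]*q[1]/-q[2]
def snap(n,f):
    c=ctrl.get_calibration(n);im=ctrl.snapshot(n);cv2.imwrite("pics/"+f,im[:,:,::-1]);return c,im
def st():
    s=ctrl.read_state();print(round(s["time"],2),s["eef_pos"].round(4),s["eef_rot"].round(4),s["force"].round(2),s["moment"].round(2),round(s["gripper_width"],4));return s
E
python3 - <<'E'
from h import *
t=ctrl.get_calibration("top");s=ctrl.get_calibration("scene")
print("cone top",ray(t,284,226.4,.0235),"small",ray(t,187,218.4,.0235))
print("hub",ray(t,375.2,229.5,.012))
print("cone scene", ray(s,345+140/5,215+295/5,.0235), "brown",ray(t,267,270,.024),"turq",ray(t,237.5,229,.024))
for k in [.012,.06]:
  print(proj(s,[*ray(t,375.2,229.5,.012)[:2],k]))
from scipy.spatial.transform import Rotation as R
print(R.from_quat(ctrl.read_state()["eef_rot"]).as_matrix().round(3))
w=ctrl.get_calibration("wrist");print(w)
E
```

```text
cone top [0.55168165 0.0659144  0.0235    ] small [0.56674277 0.28116939 0.0235    ]
hub [ 0.54854421 -0.13497519  0.012     ]
cone scene [0.55632905 0.06814757 0.0235    ] brown [0.4553994  0.10115002 0.024     ] turq [0.54457484 0.16832605 0.024     ]
(np.float64(280.4096971790891), np.float64(282.0662385437175))
(np.float64(279.22414676494583), np.float64(264.71075573110727))
[[ 0.966 -0.001  0.257]
 [-0.257 -0.002  0.966]
 [-0.    -1.    -0.002]]
{'fx': 408.47592363229285, 'fy': 408.47592363229285, 'cx': 319.47691317500147, 'cy': 244.1622014990098, 'cam_to_world': array([[ 0.25527985, -0.92601046, -0.27809498,  0.07712092],
       [ 0.96686636,  0.24411223,  0.07469039,  0.57408188],
       [-0.0012777 , -0.28794763,  0.9576453 ,  0.37334816],
       [ 0.        ,  0.        ,  0.        ,  1.        ]])}
```

```bash
python3 -m creep '[[0.04,-0.048,0,3,-1],[0.08,-0.096,0,6,-1],[0.12,-0.144,0,9,-1],[0.16,-0.192,0,12,-1],[0.2,-0.24,0,15,-1]]'; python3 -m creep '[[0.04,-0.048,0,0,-1],[0.08,-0.096,0,0,-1],[0.12,-0.144,0,0,-1],[0.16,-0.192,0,0,-1],[0.205,-0.25,0,0,-1]]';python3 -m creep '[[0,0,0,0,-1],[0,0,0,0,-1]]'
python3 - <<'E'
from h import *
s=st();c,im=snap("wrist","w1.png");print(c["cam_to_world"][:3,3],proj(c,[.552,.066,.0235]))
E
```

```text
time: 0.72
eef_pos: [0.3486, 0.314, 0.2531]
eef_rot: [-0.707, -0.001, 0.001, 0.707]
force: [1.0, 0.3, 0.2]
gripper_width: 0.0853
time: 1.35
eef_pos: [0.547, 0.0726, 0.253]
eef_rot: [-0.707, -0.0, 0.001, 0.707]
force: [0.3, 0.4, -0.3]
gripper_width: 0.0854
time: 1.6
eef_pos: [0.5454, 0.0744, 0.2527]
eef_rot: [-0.707, 0.0, 0.001, 0.707]
force: [-0.3, 0.7, -0.5]
gripper_width: 0.0855
1.6 [0.5454 0.0744 0.2527] [-7.068e-01  4.000e-04  1.100e-03  7.074e-01] [-0.29  0.73 -0.53] [ 0.01 -0.01  0.01] 0.0855
[0.47269796 0.07405393 0.37360956] (np.float64(309.72796256707477), np.float64(216.54431376898305))
```

View pics/w1.png

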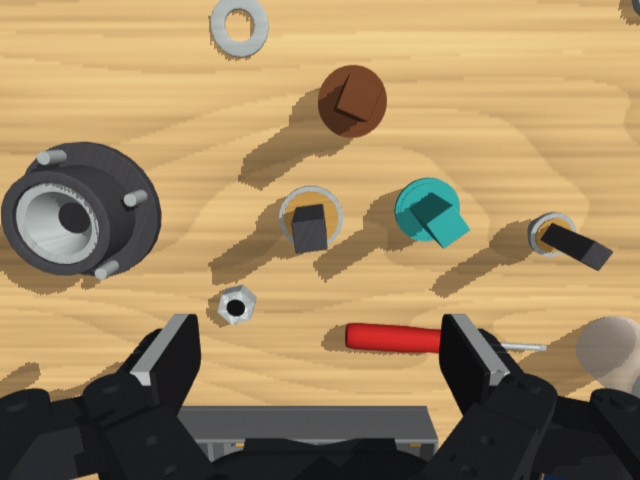

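The wrist view shows the larger cone's lip centred near (311,218) and its head top near (309,238). The hub cup is at (55,220). Next I'll get the head's angle from an enlarged crop.

```bash
python3 - <<'E'
from h import *
im=cv2.imread("pics/w1.png")
cv2.imwrite("pics/w1c.png",cv2.resize(im[175:265,265:355],None,fx=6.6,fy=6.6,interpolation=cv2.INTER_CUBIC))
cv2.imwrite("pics/w1h.png",cv2.resize(im[130:290,0:180],None,fx=3.6,fy=3.6,interpolation=cv2.INTER_CUBIC))
E
```

```text
(no output)
```

View pics/w1c.png

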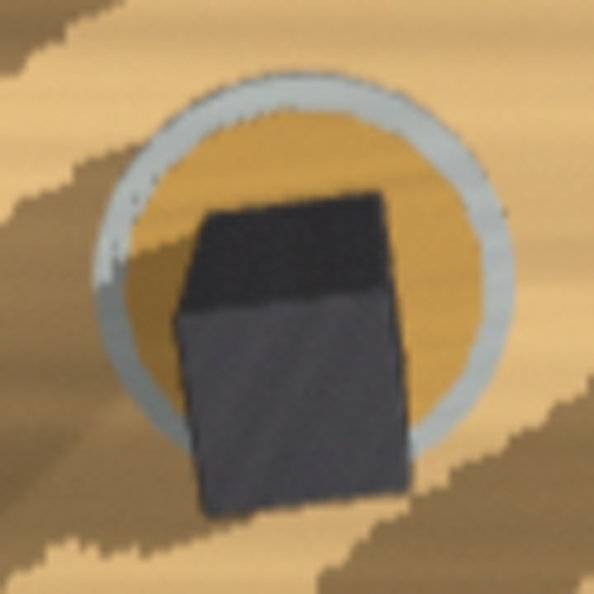

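View pics/w1h.png

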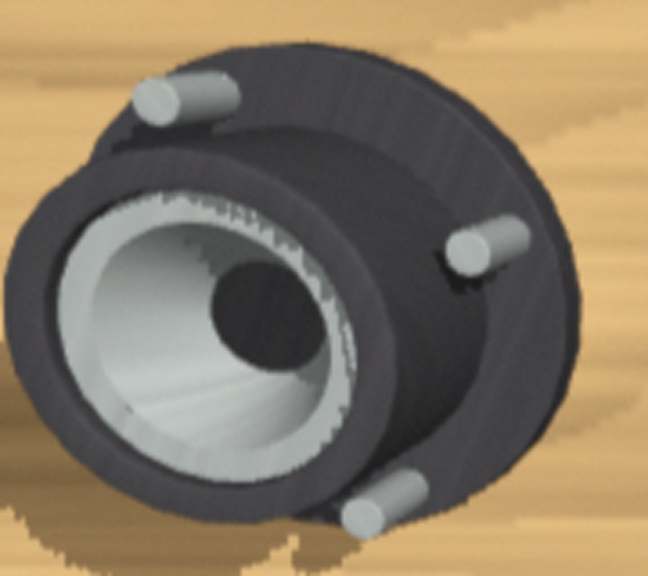

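```bash
python3 - <<'E'
from h import *
c=ctrl.get_calibration("wrist")
P=np.array([[177,316],[392,287],[412,490],[207,518]])/6.6+[265,175]
W=np.array([ray(c,u,v,.084) for u,v in P]);print(W.round(4),W.mean(0))
for i in range(4):
    d=W[(i+1)%4]-W[i];print(np.linalg.norm(d),np.degrees(np.arctan2(d[1],d[0])))
print("lip",ray(c,265+304/6.6,175+276/6.6,.0235))
print("hub",ray(c,201/3.6,130+334/3.6,.06),ray(c,398/3.6,222,.06),ray(c,5/3.6,222,.06))
E
```

```text
[[0.5429 0.0549 0.084 ]
 [0.5395 0.0787 0.084 ]
 [0.5629 0.0811 0.084 ]
 [0.5663 0.058  0.084 ]] [0.55293232 0.06815576 0.084     ]
0.023968294986570285 98.09163917882401
0.02354131484086604 5.918324628549336
0.023377796910431868 -81.63331646648115
0.023638533213063445 -172.64031842089537
lip [0.55210427 0.06779081 0.0235    ]
hub [ 0.54937948 -0.13292404  0.06      ] [ 0.54858328 -0.08966554  0.06      ] [ 0.54891304 -0.17572685  0.06      ]
```

Cone centre is (0.5527, 0.0680), with the flat-to-flat size reading 23.5–24 mm ✓. The flats sit at 7.4° and the lip agrees to within 1 mm. The barrel top reads 86 mm across ✓, with the hub axis near (0.549,-0.133). Now I'll align and come partway down.

```bash
python3 -m creep '[[0.0073,-0.0064,-0.04,7.4,-1],[0.0073,-0.0064,-0.09,7.4,-1],[0.0073,-0.0064,-0.12,7.4,-1],[0.0073,-0.0064,-0.12,7.4,-1],[0.0073,-0.0064,-0.12,7.4,-1]]'
python3 - <<'E'
from h import *
s=st();c,im=snap("wrist","w2.png")
from scipy.spatial.transform import Rotation as R
print(R.from_quat(s["eef_rot"]).as_matrix().round(4))
E
```

```text
time: 2.28
eef_pos: [0.5539, 0.0689, 0.1348]
eef_rot: [-0.706, -0.048, 0.046, 0.706]
force: [-0.2, -0.2, 0.6]
gripper_width: 0.0856
2.27 [0.5539 0.0689 0.1348] [-0.7055 -0.0477  0.046   0.7056] [-0.19 -0.18  0.58] [ 0.02 -0.03  0.04] 0.0856
[[ 9.912e-01  2.400e-03 -1.323e-01]
 [ 1.323e-01  2.000e-04  9.912e-01]
 [ 2.400e-03 -1.000e+00 -1.000e-04]]
```

View pics/w2.png

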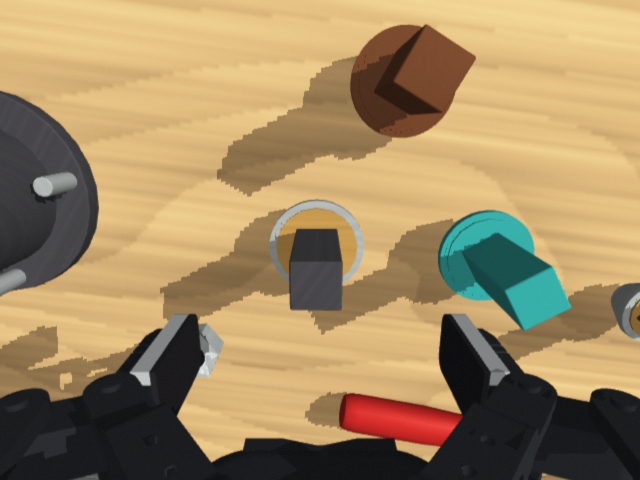

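The head is now square with the jaws (top face x 289–343, y 262–310) and centred between them. I'll re-measure the top face centre.

```bash
python3 - <<'E'
from h import *
c=ctrl.get_calibration("wrist")
W=np.array([ray(c,u,v,.084) for u,v in [(289.5,263),(341.5,261.5),(342.5,309.5),(290.5,310.5)]]);print(W.round(4),W.mean(0), "lip",ray(c,316.5,246.5,.0235))
E
```

```text
[[0.5439 0.0537 0.084 ]
 [0.5401 0.0766 0.084 ]
 [0.5633 0.0806 0.084 ]
 [0.567  0.0568 0.084 ]] [0.55360523 0.06691718 0.084     ] lip [0.55340508 0.06666785 0.0235    ]
```

```bash
python3 -m creep '[[-0.0005,-0.0017,-0.03,0,-1],[-0.0005,-0.0017,-0.057,0,-1],[-0.0005,-0.0017,-0.057,0,-1],[-0.0005,-0.0017,-0.057,0,1],[-0.0005,-0.0017,-0.057,0,1]]';python3 -m creep '[[0,0,0,0,1],[0,0,0,0,1],[0,0,0,0,1],[0,0,0,0,1]]';python3 -m creep '[[0,0,0,0,1],[0,0,0,0,1]]'
```

```text
time: 2.95
eef_pos: [0.5541, 0.0663, 0.078]
eef_rot: [0.706, 0.048, -0.045, -0.706]
force: [-0.4, -0.5, -1.6]
gripper_width: 0.0517
time: 3.45
eef_pos: [0.5533, 0.0664, 0.0773]
eef_rot: [-0.705, -0.047, 0.046, 0.706]
force: [-0.5, 0.2, 6.5]
gripper_width: 0.0233
time: 3.7
eef_pos: [0.5534, 0.0664, 0.0773]
eef_rot: [-0.705, -0.047, 0.046, 0.706]
force: [-1.1, 0.1, 5.2]
gripper_width: 0.023
```

```bash
python3 -m creep '[[0,0,0.02,0,1],[0,0,0.06,0,1],[0,0,0.11,0,1],[0,0,0.11,0,1]]';python3 -m creep '[[0,-0.05,0,0,1],[0,-0.1,0,0,1],[-0.003,-0.15,0,0,1],[-0.004,-0.2,0,0,1],[-0.004,-0.2,0,0,1]]';python3 -m creep '[[0,0,0,0,1],[0,0,0,0,1]]'
python3 - <<'E'
from h import *
s=st();c,im=snap("wrist","w3.png");snap("scene","s3.png");snap("top","t3.png")
a=cv2.imread("pics/s3.png")[170:320,210:350];b=cv2.imread("pics/t3.png")[180:280,320:430]
cv2.imwrite("pics/b3.png",np.hstack([cv2.resize(a,(393,420),interpolation=cv2.INTER_CUBIC),cv2.resize(b,(400,420),interpolation=cv2.INTER_CUBIC)]))
E
```

```text
time: 4.2
eef_pos: [0.5553, 0.0662, 0.1897]
eef_rot: [0.706, 0.049, -0.044, -0.705]
force: [0.7, 0.1, -3.8]
gripper_width: 0.0233
time: 4.82
eef_pos: [0.5476, -0.1371, 0.1838]
eef_rot: [0.706, 0.043, -0.046, -0.706]
force: [-0.2, 0.8, -3.4]
gripper_width: 0.0228
time: 5.08
eef_pos: [0.5482, -0.1324, 0.1853]
eef_rot: [-0.705, -0.046, 0.047, 0.706]
force: [0.3, -0.2, -4.2]
gripper_width: 0.0227
5.08 [ 0.5482 -0.1324  0.1853] [-0.7051 -0.0461  0.0475  0.7061] [ 0.25 -0.24 -4.18] [-0.03 -0.06  0.01] 0.0227
```

View pics/w3.png

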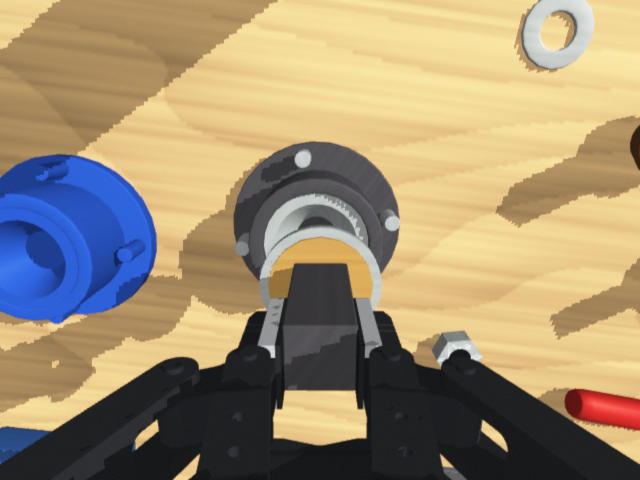

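View pics/b3.png

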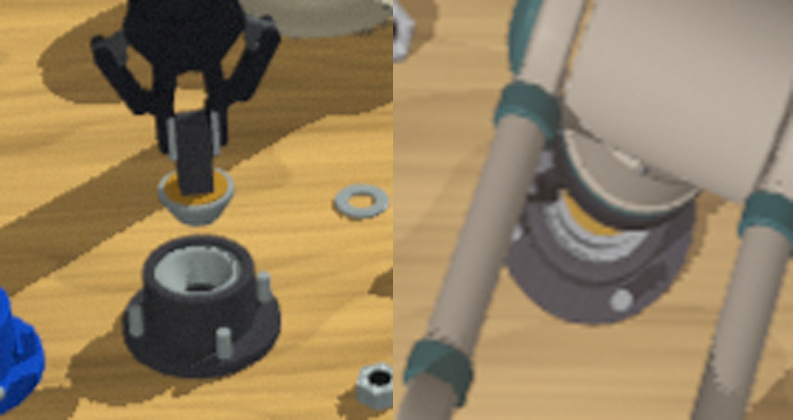

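The wrist view shows the held cone (lip from x 260–382, y about 280) above the hub, whose flange arc runs (234,222)–(316,142)–(399,218). The scene crop shows it hanging upright. I'll fit the flange circle and lip circle on their own planes.

```bash
python3 - <<'E'
from h import *
from scipy.optimize import least_squares
c=ctrl.get_calibration("wrist");im=cv2.imread("pics/w3.png")
hsv=cv2.cvtColor(im,cv2.COLOR_BGR2HSV)
m=((hsv[...,1]<60)&(hsv[...,2]<110)).astype(np.uint8)
def fit(P,r):
    return least_squares(lambda q:np.hypot(P[:,0]-q[0],P[:,1]-q[1])-q[2],[P[:,0].mean(),P[:,1].mean(),r],loss='soft_l1',f_scale=.001)
pts=[]
for a in np.radians(np.arange(-170,-9,4)):
    d=np.array([np.cos(a),np.sin(a)]);last=None
    for r in np.arange(60,120,.5):
        u,v=np.array([316,222])+r*d
        if m[int(round(v)),int(round(u))]: last=(u,v)
        elif last is not None and r-np.hypot(last[0]-316,last[1]-222)>4: break
    if last: pts.append(last)
P=np.array([ray(c,u,v,.012)[:2] for u,v in pts]);f=fit(P,.062);print("flange",f.x.round(4),np.abs(f.fun).max())
im2=im.copy()
for u,v in pts: cv2.circle(im2,(int(u),int(v)),1,(0,0,255),-1)
# lip inner (orange seat) & outer
o=((hsv[...,1]>100)&(abs(hsv[...,0].astype(int)-18)<6)&(hsv[...,2]>120)).astype(np.uint8)
# ring: bright low sat
g=((hsv[...,1]<50)&(hsv[...,2]>125)).astype(np.uint8)
lp=[]
for a in np.radians(list(range(-180,-124,4))+list(range(-55,1,4))):
    d=np.array([np.cos(a),np.sin(a)])
    prev=None
    for r in np.arange(75,45,-.5):
        u,v=np.array([321,285])+r*d
        if g[int(round(v)),int(round(u))]: lp.append((u,v));break
for u,v in lp: cv2.circle(im2,(int(u),int(v)),1,(0,255,0),-1)
s=ctrl.read_state()
zl=s["eef_pos"][2]-.0773+.0235
P=np.array([ray(c,u,v,zl)[:2] for u,v in lp]);f=fit(P,.028);print("lip",f.x.round(4),f.fun.round(4))
cv2.imwrite("pics/w3f.png",cv2.resize(im2[120:340,200:440],None,fx=2.6,fy=2.6))
E
```

```text
flange [ 0.5506 -0.1352  0.0604] 0.0007253951136212619
lip [ 0.5405 -0.1344  0.0269] [ 0.0012  0.0006  0.0001 -0.0007 -0.0013 -0.0016 -0.0023 -0.0024 -0.0007
  0.0005  0.0012  0.0015  0.0013  0.001   0.0021  0.0009 -0.0005 -0.0014
 -0.0027 -0.002  -0.0015 -0.001  -0.0005 -0.0001  0.0009  0.0015  0.0016
  0.0022]
```

View pics/w3f.png

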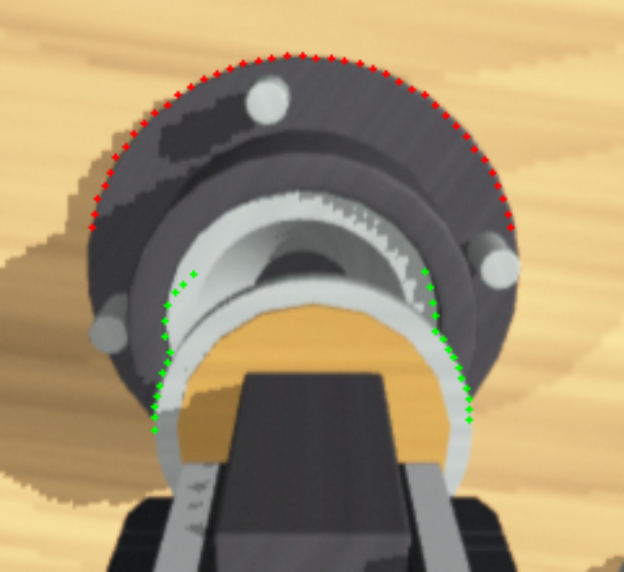

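```bash
python3 - <<'E'
from h import *
from scipy.optimize import least_squares
c=ctrl.get_calibration("wrist")
s=ctrl.read_state();print(s["eef_pos"])
def fit(px,z,r):
    P=np.array([ray(c,u,v,z)[:2] for u,v in px])
    f=least_squares(lambda q:np.hypot(P[:,0]-q[0],P[:,1]-q[1])-r,P.mean(0)+[.01,0]);print(f.x.round(4),f.fun.round(4))
K=lambda l:[(200+x/2.6,120+y/2.6) for x,y in l]
print("lip");z=s["eef_pos"][2]-.0773+.024
fit(K([(156,430),(472,425),(160,385),(180,343),(210,310),(250,288),(313,277),(370,285),(420,310),(450,345),(466,385)]),z,.028)
print("barrel top");fit(K([(133,290),(131,260),(145,225),(170,195),(215,168),(295,152),(380,166),(430,193),(460,225),(474,265)]),.06,.043)
print("flange");fit(K([(92,227),(117,157),(193,88),(300,55),(410,86),(470,141),(510,225)]),.012,.062)
E
```

```text
[ 0.54876372 -0.13263582  0.18614253]
lip
[ 0.5477 -0.1323] [-0.0001 -0.0001  0.0001  0.      0.0001 -0.0001 -0.0003 -0.0001  0.0004
  0.0002 -0.0002]
barrel top
[ 0.5503 -0.1343] [-0.0013  0.0009  0.0014  0.0011 -0.0003 -0.0017 -0.0009  0.0005  0.0013
  0.0003]
flange
[ 0.5524 -0.1349] [-0.0009  0.     -0.0004  0.0009  0.0003 -0.0006 -0.0008]
```

```bash
python3 -m creep '[[0.002,-0.0022,-0.02,0,1],[0.002,-0.0022,-0.05,0,1],[0.002,-0.0022,-0.056,0,1],[0.002,-0.0022,-0.056,0,1],[0.002,-0.0022,-0.056,0,1]]';  python3 -c "
from h import *
st()"
```

```text
time: 5.85
eef_pos: [0.5518, -0.1361, 0.1316]
eef_rot: [0.706, 0.047, -0.046, -0.705]
force: [1.3, 1.0, -3.7]
gripper_width: 0.0231
5.85 [ 0.5518 -0.1361  0.1316] [ 0.7059  0.0473 -0.0457 -0.7052] [ 1.34  1.03 -3.7 ] [ 0.02  0.01 -0.05] 0.0231
```

```bash
python3 -m creep '[[0,0,-0.001,0,1],[0,0,-0.002,0,1],[0,0,-0.003,0,1],[0,0,-0.004,0,1]]'; python3 -m creep '[[0,0,-0.001,0,1],[0,0,-0.002,0,1]]';python3 -m creep '[[0,0,-0.001,0,1],[0,0,-0.001,0,1]]';python3 -m creep '[[0,0,0,0,1],[0,0,0,0,1]]'
```

```text
time: 6.35
eef_pos: [0.5508, -0.136, 0.1263]
eef_rot: [-0.706, -0.046, 0.046, 0.706]
force: [-0.2, -0.0, -3.0]
gripper_width: 0.0228
time: 6.6
eef_pos: [0.5508, -0.1359, 0.1242]
eef_rot: [-0.706, -0.046, 0.046, 0.706]
force: [-0.7, -0.2, -2.7]
gripper_width: 0.0231
time: 6.85
eef_pos: [0.5508, -0.1359, 0.1232]
eef_rot: [-0.706, -0.046, 0.046, 0.706]
force: [0.0, -0.3, -3.7]
gripper_width: 0.0231
time: 7.1
eef_pos: [0.5509, -0.136, 0.1234]
eef_rot: [-0.706, -0.046, 0.046, 0.706]
force: [0.3, 0.2, -3.3]
gripper_width: 0.0232
```

```bash
for i in 1; do python3 -m creep '[[0,0,-0.001,0,1],[0,0,-0.001,0,1]]'; python3 -m creep '[[0,0,-0.001,0,1],[0,0,-0.001,0,1]]'; python3 -m creep '[[0,0,-0.001,0,1],[0,0,-0.001,0,1]]'; done
```

```text
time: 7.35
eef_pos: [0.5507, -0.1359, 0.1222]
eef_rot: [-0.706, -0.046, 0.046, 0.706]
force: [-0.9, 0.1, -3.1]
gripper_width: 0.023
time: 7.6
eef_pos: [0.5508, -0.1359, 0.1212]
eef_rot: [-0.706, -0.046, 0.046, 0.706]
force: [0.8, -0.4, -3.3]
gripper_width: 0.0232
time: 7.85
eef_pos: [0.5508, -0.1359, 0.1202]
eef_rot: [-0.706, -0.046, 0.046, 0.706]
force: [0.1, 0.8, -3.4]
gripper_width: 0.0231
```

```bash
python3 -m creep '[[0,0,-0.001,0,1],[0,0,-0.001,0,1]]'; python3 -m creep '[[0,0,-0.0007,0,1],[0,0,-0.0007,0,1]]'; python3 -m creep '[[0,0,-0.0007,0,1],[0,0,-0.0007,0,1]]'
```

```text
time: 8.1
eef_pos: [0.5509, -0.1359, 0.1193]
eef_rot: [-0.706, -0.046, 0.046, 0.706]
force: [-0.2, 0.8, -3.9]
gripper_width: 0.0232
time: 8.35
eef_pos: [0.551, -0.1357, 0.1188]
eef_rot: [-0.705, -0.046, 0.046, 0.706]
force: [-0.1, 1.8, -2.8]
gripper_width: 0.023
time: 8.6
eef_pos: [0.551, -0.1356, 0.1183]
eef_rot: [-0.705, -0.047, 0.046, 0.706]
force: [0.1, 2.4, 1.3]
gripper_width: 0.0231
```

```bash
python3 -m creep '[[0,0,-0.0007,0,1],[0,0,-0.0007,0,1]]'; python3 -m creep '[[0,0,-0.0007,0,1],[0,0,-0.0007,0,1]]'
```

```text
time: 8.85
eef_pos: [0.5511, -0.1355, 0.118]
eef_rot: [-0.705, -0.047, 0.046, 0.706]
force: [-2.3, 3.5, 5.5]
gripper_width: 0.0233
time: 9.1
eef_pos: [0.5511, -0.1353, 0.1177]
eef_rot: [-0.705, -0.047, 0.046, 0.706]
force: [-0.3, 4.5, 6.7]
gripper_width: 0.0233
```

```bash
python3 -m creep '[[0,0.0007,0.0007,0,1],[0,0.0013,0.0007,0,1],[0,0.0013,0.0007,0,1]]'; python3 -m creep '[[0,0,-0.0004,0,1],[0,0,-0.0004,0,1]]'
```

```text
time: 9.48
eef_pos: [0.551, -0.1348, 0.1172]
eef_rot: [0.706, 0.046, -0.046, -0.705]
force: [-0.1, 2.1, 2.3]
gripper_width: 0.0233
time: 9.72
eef_pos: [0.551, -0.1347, 0.117]
eef_rot: [0.706, 0.046, -0.046, -0.706]
force: [0.2, 2.6, 3.5]
gripper_width: 0.0233
```

```bash
python3 -m creep '[[0,0.0007,0,0,1],[0,0.001,0,0,1],[0,0.001,0,0,1]]'; python3 -m creep '[[0,0,-0.0005,0,1],[0,0,-0.0005,0,1]]'
```

```text
time: 10.1
eef_pos: [0.551, -0.1344, 0.1169]
eef_rot: [0.706, 0.047, -0.046, -0.705]
force: [0.2, -0.2, 2.9]
gripper_width: 0.0232
time: 10.35
eef_pos: [0.551, -0.1344, 0.1169]
eef_rot: [0.706, 0.047, -0.046, -0.705]
force: [-0.6, -2.0, 4.5]
gripper_width: 0.023
```

```bash
python3 -m creep '[[0,-0.0004,-0.0007,0,1],[0,-0.0004,-0.0007,0,1],[0,-0.0004,-0.0007,0,1]]'; python3 -m creep '[[0,0,-0.0007,0,1],[0,0,-0.0007,0,1]]'
```

```text
time: 10.72
eef_pos: [0.5511, -0.1345, 0.1168]
eef_rot: [0.706, 0.047, -0.046, -0.705]
force: [-2.2, -1.2, 9.7]
gripper_width: 0.0233
time: 10.98
eef_pos: [0.5511, -0.1345, 0.1168]
eef_rot: [0.706, 0.047, -0.046, -0.705]
force: [-3.3, 0.2, 12.6]
gripper_width: 0.0232
```

```bash
python3 -m creep '[[-0.0003,0,0.0007,0,1],[-0.0003,0,0.0007,0,1],[-0.0003,0,0.0007,0,1]]'; python3 - <<'E'
from h import *
st();snap("scene","s4.png");snap("wrist","w4.png")
a=cv2.imread("pics/s4.png")[170:320,210:350];b=cv2.imread("pics/w4.png")
cv2.imwrite("pics/b4.png",np.hstack([cv2.resize(a,(392,420),interpolation=cv2.INTER_CUBIC),cv2.resize(b[120:420,180:460],(392,420))]))
E
```

```text
time: 11.35
eef_pos: [0.551, -0.1344, 0.1168]
eef_rot: [0.706, 0.047, -0.046, -0.705]
force: [-1.4, 0.3, 8.2]
gripper_width: 0.0232
11.35 [ 0.551  -0.1344  0.1168] [ 0.7059  0.0469 -0.0459 -0.7052] [-1.42  0.28  8.21] [-0.13  0.19 -0.  ] 0.0232
```

View pics/b4.png

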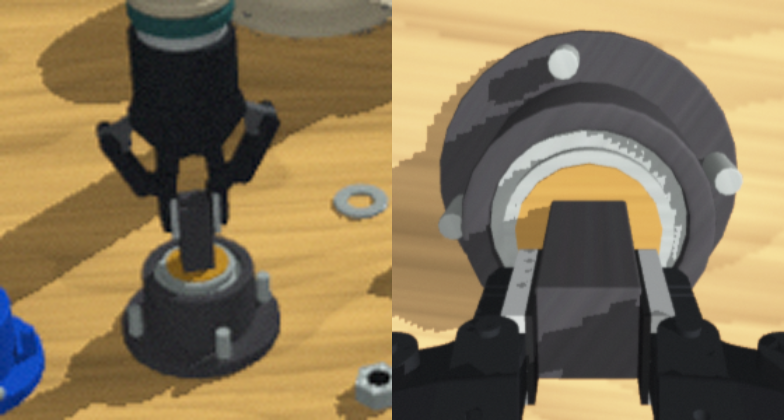

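Seated: the lip sits concentric in the bright cup and the head is upright in both views. TCP z stopped at 0.1168, which puts the cup top at about 55.5 mm, inside the stated range. The reading is 8.2 N on top of about 3.4 N of weight, so roughly 11–12 N on the hub. I'll hold, then unload and start the rock along tool x.

```bash
python3 -m creep '[[0,0,0,0,1],[0,0,0,0,1],[0,0,0,0,1],[0,0,0,0,1]]'; python3 -m creep '[[0,0,0.0008,0,1],[0,0,0.0016,0,1],[0,0,0.0016,0,1]]';python3 -m creep '[[0.001,0,0.0005,0,1],[0.002,0.0003,0.001,0,1],[0.002,0.0003,0.001,0,1]]'
```

```text
time: 11.95
eef_pos: [0.551, -0.1344, 0.1168]
eef_rot: [0.706, 0.047, -0.046, -0.705]
force: [-0.7, -0.4, 9.7]
gripper_width: 0.0229
time: 12.32
eef_pos: [0.5509, -0.1344, 0.1169]
eef_rot: [0.706, 0.047, -0.046, -0.705]
force: [0.6, -2.0, -1.0]
gripper_width: 0.0228
time: 12.7
eef_pos: [0.5514, -0.134, 0.1176]
eef_rot: [-0.706, -0.045, 0.048, 0.706]
force: [-1.7, -5.4, -4.5]
gripper_width: 0.0235
```

```bash
python3 -m creep '[[0.001,-0.0008,0.0003,0,1],[0.001,-0.0008,0.0003,0,1],[0.001,-0.0008,0.0003,0,1]]';python3 -c "
from h import *
st()"
```

```text
time: 13.08
eef_pos: [0.552, -0.134, 0.118]
eef_rot: [-0.705, -0.045, 0.048, 0.706]
force: [-3.7, -1.6, -4.4]
gripper_width: 0.0232
13.07 [ 0.552 -0.134  0.118] [-0.7051 -0.0452  0.0476  0.7061] [-3.69 -1.59 -4.36] [-0.45  1.08  0.05] 0.0232
```

```bash
python3 -m creep '[[0.001,0,0.0003,0,1],[0.0015,0,0.0003,0,1],[0.0015,0,0.0003,0,1]]';python3 -m creep '[[0.001,0,0.0002,0,1],[0.0015,0.0,0.0002,0,1],[0.0015,0.0,0.0002,0,1]]'
```

```text
time: 13.45
eef_pos: [0.5525, -0.134, 0.1182]
eef_rot: [-0.705, -0.044, 0.049, 0.706]
force: [-7.0, -1.7, -3.0]
gripper_width: 0.023
time: 13.82
eef_pos: [0.5527, -0.134, 0.1182]
eef_rot: [-0.705, -0.044, 0.05, 0.706]
force: [-9.4, -3.0, -2.0]
gripper_width: 0.0234
```

```bash
python3 -m creep '[[0.001,0,0.0002,0,1],[0.0015,0.0,0.0002,0,1],[0.0015,0.0,0.0002,0,1]]';python3 - <<'E'
from h import *
st();snap("scene","s5.png");snap("wrist","w5.png")
a=cv2.imread("pics/s5.png")[170:320,210:350];b=cv2.imread("pics/w5.png")
cv2.imwrite("pics/b5.png",np.hstack([cv2.resize(a,(392,420),interpolation=cv2.INTER_CUBIC),cv2.resize(b[120:420,180:460],(392,420))]))
E
```

```text
time: 14.2
eef_pos: [0.553, -0.134, 0.1183]
eef_rot: [-0.705, -0.043, 0.051, 0.706]
force: [-12.0, -3.1, 0.3]
gripper_width: 0.0233
14.2 [ 0.553  -0.134   0.1183] [-0.7048 -0.0428  0.0507  0.7063] [-12.03  -3.09   0.32] [-0.66  2.32  0.1 ] 0.0233
```

View pics/b5.png

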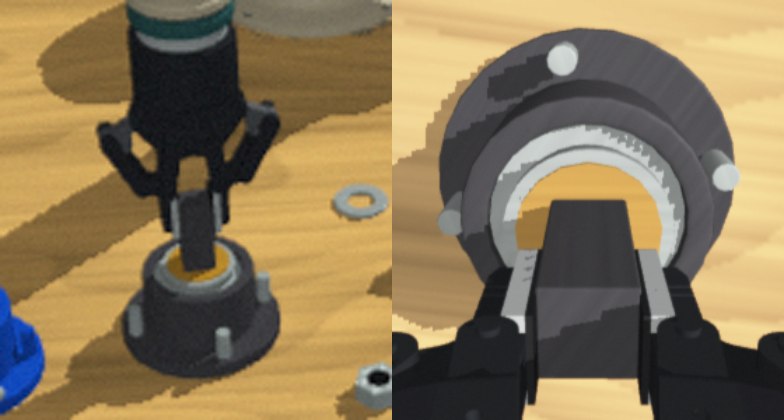

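The cone hasn't turned in the pads, because the grip carries the torque, so only the arm flexes. I'll ease the side load and lower the closure gradually, so the head can pivot between the pads while still held.

```bash
python3 -m creep '[[-0.001,0,0.0003,0,1],[-0.002,-0.0003,0.0005,0,1],[-0.002,-0.0003,0.0005,0,1]]';python3 -m creep '[[0,0,0,0,0.75]]';python3 -m creep '[[0,0,0,0,0.65]]';python3 -m creep '[[0,0,0,0,0.58]]'
```

```text
time: 14.68
eef_pos: [0.553, -0.1341, 0.1188]
eef_rot: [-0.705, -0.044, 0.049, 0.706]
force: [-7.5, -1.9, -3.2]
gripper_width: 0.0229
time: 14.8
eef_pos: [0.553, -0.1341, 0.1188]
eef_rot: [-0.705, -0.044, 0.049, 0.706]
force: [-6.5, -1.6, -4.6]
gripper_width: 0.0227
time: 14.92
eef_pos: [0.553, -0.1341, 0.1188]
eef_rot: [-0.705, -0.044, 0.049, 0.706]
force: [-7.3, -0.9, -3.6]
gripper_width: 0.023
time: 15.05
eef_pos: [0.553, -0.1341, 0.1188]
eef_rot: [-0.705, -0.044, 0.049, 0.706]
force: [-6.8, -2.5, -4.3]
gripper_width: 0.0232
```

```bash
python3 -m creep '[[0,0,0,0,0.54]]';python3 -m creep '[[0,0,0,0,0.51]]';python3 -m creep '[[0,0,0,0,0.48]]';python3 -c "
from h import *
st()"
```

```text
time: 15.18
eef_pos: [0.553, -0.1341, 0.1188]
eef_rot: [-0.705, -0.044, 0.049, 0.706]
force: [-7.5, -3.1, -3.8]
gripper_width: 0.0232
time: 15.3
eef_pos: [0.553, -0.1341, 0.1188]
eef_rot: [-0.705, -0.044, 0.049, 0.706]
force: [-5.9, -1.9, -3.0]
gripper_width: 0.0234
time: 15.42
eef_pos: [0.553, -0.1341, 0.1188]
eef_rot: [-0.705, -0.044, 0.049, 0.706]
force: [-7.2, -1.5, -3.6]
gripper_width: 0.0231
15.43 [ 0.553  -0.1341  0.1188] [-0.7048 -0.0441  0.0489  0.7063] [-7.19 -1.5  -3.62] [-0.47  1.51  0.05] 0.0231
```

```bash
python3 -m creep '[[0,0,0,0,0.465]]';python3 -m creep '[[0,0,0,0,0.45]]';python3 -m creep '[[0,0,0,0,0.44]]'
```

```text
time: 15.55
eef_pos: [0.553, -0.1341, 0.1188]
eef_rot: [-0.705, -0.044, 0.049, 0.706]
force: [-6.4, -1.9, -3.3]
gripper_width: 0.0229
time: 15.68
eef_pos: [0.5539, -0.1338, 0.1191]
eef_rot: [-0.705, -0.045, 0.048, 0.707]
force: [-4.7, -0.5, -2.4]
gripper_width: 0.0236
time: 15.8
eef_pos: [0.5564, -0.1337, 0.1199]
eef_rot: [-0.705, -0.046, 0.046, 0.706]
force: [-1.6, 1.2, -2.6]
gripper_width: 0.0235
```

It slipped round at closure 0.45–0.44. I'll firm the grip again and look.

```bash
python3 -m creep '[[0,0,0,0,0.47]]'; python3 - <<'E'
from h import *
st();snap("scene","s6.png");snap("wrist","w6.png")
a=cv2.imread("pics/s6.png")[170:320,210:350];b=cv2.imread("pics/w6.png")
cv2.imwrite("pics/b6.png",np.hstack([cv2.resize(a,(392,420),interpolation=cv2.INTER_CUBIC),cv2.resize(b[120:420,180:460],(392,420))]))
E
```

```text
time: 15.92
eef_pos: [0.5564, -0.1338, 0.12]
eef_rot: [-0.705, -0.047, 0.046, 0.706]
force: [-3.1, 1.7, -1.8]
gripper_width: 0.0233
15.93 [ 0.5564 -0.1338  0.12  ] [-0.7049 -0.0465  0.0459  0.7063] [-3.09  1.67 -1.81] [0.34 0.48 0.06] 0.0233
```

View pics/b6.png

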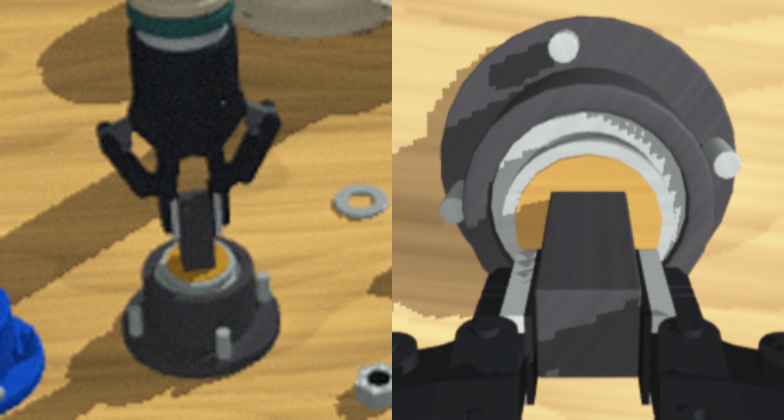

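```bash
cat > tilt.py <<'E'
from h import *
import sys
from scipy.optimize import least_squares
from scipy.spatial.transform import Rotation as R
def edges(f,us=(312,316,320,324,328)):
    im=cv2.imread("pics/"+f);out=[]
    hsv=cv2.cvtColor(im,cv2.COLOR_BGR2HSV)
    for u in us:
        S=hsv[200:430,u-1:u+2,1].astype(float).mean(1);V=hsv[200:430,u-1:u+2,2].astype(float).mean(1)
        def cross(a,lvl,i0,i1,down):
            for i in range(i0,i1):
                if (a[i]-lvl)*(a[i+1]-lvl)<=0 and ((a[i]>a[i+1])==down): return 200+i+(a[i]-lvl)/(a[i]-a[i+1])
        oi=cross(S,90,0,100,False)   # ring->orange (inner lip)
        hb=cross(S,90,int(oi-200)+8,120,True)  # orange -> head
        ht=cross(S,70,150,229,False) # top far edge->bench/orange?
        out.append((oi,hb,ht,V[110:140].round(0).astype(int).tolist() if u==us[0] else None))
    return out
if __name__=="__main__":
    for f in sys.argv[1:]:
        for o in edges(f): print(f,o)
E
python3 tilt.py w4.png w6.png; python3 -c "
from h import *
print(proj(ctrl.get_calibration('wrist'),[.5564,-.1338,.12]))"
```

```text
w4.png (np.float64(237.658940397351), np.float64(263.2576923076923), np.float64(389.56310679611653), [59, 59, 60, 60, 60, 60, 60, 61, 61, 61, 61, 61, 60, 62, 65, 76, 89, 91, 89, 90, 90, 89, 90, 90, 93, 91, 91, 91, 91, 91])
w4.png (np.float64(236.94805194805195), np.float64(263.25454545454545), np.float64(389.555), None)
w4.png (np.float64(236.4765342960289), np.float64(263.23161764705884), np.float64(389.5781990521327), None)
w4.png (np.float64(236.94690265486724), np.float64(263.24548736462094), np.float64(389.53367875647666), None)
w4.png (np.float64(237.67883211678833), np.float64(263.2758620689655), np.float64(389.5693779904306), None)
w6.png (np.float64(230.94372294372295), np.float64(256.6), np.float64(388.60849056603774), [64, 64, 63, 65, 66, 64, 64, 64, 65, 65, 64, 65, 64, 64, 63, 64, 70, 84, 91, 91, 90, 89, 89, 89, 89, 90, 91, 90, 90, 89])
w6.png (np.float64(230.3975903614458), np.float64(256.579766536965), np.float64(388.61574074074076), None)
w6.png (np.float64(229.75665399239543), np.float64(256.5866141732283), np.float64(388.6296296296296), None)
w6.png (np.float64(230.4618320610687), np.float64(256.5866141732283), np.float64(388.60829493087556), None)
w6.png (np.float64(231.02325581395348), np.float64(256.5842696629214), np.float64(388.60849056603774), None)
(np.float64(320.3101866369153), np.float64(349.2183430676786))
```

```bash
cat >> tilt.py <<'E'
def solve(rows,c,s,us=320):
    # plane of rocking = through TCP, along tool x and z; unknown x0,z0 (base centre rel TCP, mm), th
    Rm=R.from_quat(s["eef_rot"]).as_matrix();ex=Rm[:,0].copy();ex[2]=0;ex/=np.linalg.norm(ex)
    pts=[(-12,24),(-12,84),(12,84)]
    def P(q,r,h):
        t=np.radians(q[2]);return s["eef_pos"]+1e-3*(ex*(q[0]+r*np.cos(t)+h*np.sin(t))+np.array([0,0,q[1]-r*np.sin(t)+h*np.cos(t)]))
    f=least_squares(lambda q:[proj(c,P(q,*p))[1]-v for p,v in zip(pts,rows)],[0,-77,0]);return f.x.round(2),f.cost
E
python3 - <<'E'
from tilt import *
c=ctrl.get_calibration("wrist");s=ctrl.read_state()
print("w4",solve((263.2,325.0,389.57),c,s),"w6",solve((256.6,326.4,388.6),c,s))
E
```

```text
w4 (array([  1.7 , -80.42,  -0.32]), np.float64(3.1132386688330897e-20)) w6 (array([ -3.28, -80.03,   3.05]), np.float64(6.21210216646623e-20))
```

The pivot works; the tilt measures about 3.4° from the home picture. I'll push on toward 6° with the light grip.

```bash
python3 -m creep '[[0.0005,0,-0.0003,0,0.45],[0.001,0,-0.0006,0,0.445],[0.0015,0,-0.0006,0,0.445]]';python3 -m creep '[[0.0005,0,0,0,0.445],[0.0005,0,0,0,0.47]]'; python3 - <<'E'
from h import *
st();snap("wrist","w7.png")
import tilt
for o in tilt.edges("w7.png",(320,)):print(o)
E
```

```text
time: 16.4
eef_pos: [0.5567, -0.1341, 0.1198]
eef_rot: [-0.705, -0.046, 0.047, 0.706]
force: [-5.4, 3.5, 4.2]
gripper_width: 0.0235
time: 16.65
eef_pos: [0.5568, -0.1341, 0.1198]
eef_rot: [-0.705, -0.046, 0.047, 0.706]
force: [-7.0, 3.3, 5.9]
gripper_width: 0.0234
16.65 [ 0.5568 -0.1341  0.1198] [-0.705  -0.0455  0.0472  0.7061] [-7.04  3.26  5.93] [0.73 1.14 0.  ] 0.0234
(np.float64(229.6406779661017), np.float64(256.4334600760456), np.float64(388.6136363636364), [65, 66, 67, 66, 65, 66, 66, 65, 65, 65, 66, 66, 66, 64, 66, 66, 72, 84, 93, 92, 91, 89, 88, 89, 88, 87, 87, 87, 86, 86])
```

```bash
python3 -m creep '[[0,0,0.0006,0,0.445],[0,0,0.0006,0,0.44]]';python3 -m creep '[[0,0,0,0,0.435]]'
```

```text
time: 16.95
eef_pos: [0.5574, -0.1342, 0.12]
eef_rot: [-0.705, -0.046, 0.047, 0.706]
force: [-4.6, 2.9, 1.5]
gripper_width: 0.0238
time: 17.08
eef_pos: [0.558, -0.1345, 0.1201]
eef_rot: [-0.705, -0.046, 0.046, 0.706]
force: [-4.3, 2.9, 2.7]
gripper_width: 0.0242
```

```bash
python3 -m creep '[[0,0,0,0,0.435],[0,0,0,0,0.46]]'; python3 - <<'E'
from h import *
s=st();c,_=snap("wrist","w8.png")
from tilt import *
o=edges("w8.png",(312,320,));print(o);V=np.array(o[0][3]);i=np.where(V>78)[0][0];tn=310+i-1+(78-V[i-1])/(V[i]-V[i-1])
print(solve((o[1][1],tn,o[1][2]),c,s))
E
```

```text
time: 17.32
eef_pos: [0.5578, -0.1344, 0.1201]
eef_rot: [-0.705, -0.046, 0.046, 0.706]
force: [-4.2, 3.0, 2.5]
gripper_width: 0.0238
17.32 [ 0.5578 -0.1344  0.1201] [-0.7053 -0.0462  0.0464  0.7059] [-4.16  3.    2.55] [0.74 0.77 0.04] 0.0238
[(np.float64(229.21904761904761), np.float64(254.5859375), np.float64(388.4514563106796), [65, 64, 65, 65, 65, 65, 65, 64, 64, 64, 64, 65, 65, 65, 65, 64, 67, 77, 88, 92, 92, 89, 89, 89, 89, 89, 89, 89, 90, 89]), (np.float64(227.82157676348547), np.float64(254.5730769230769), np.float64(388.42857142857144), None)]
(array([ -4.96, -79.88,   4.24]), np.float64(6.866245319043687e-27))
```

```bash
python3 -m creep '[[0.0008,0.0004,0,0,0.437],[0.0016,0.0006,0.0002,0,0.437],[0.0016,0.0006,0.0002,0,0.437],[0.0016,0.0006,0.0002,0,0.437]]'; python3 - <<'E'
from h import *
s=st();c,_=snap("wrist","w9.png")
from tilt import *
o=edges("w9.png",(312,320,));print(o);V=np.array(o[0][3]);i=np.where(V>78)[0][0];tn=310+i-1+(78-V[i-1])/(V[i]-V[i-1])
print(solve((o[1][1],tn,o[1][2]),c,s))
E
```

```text
time: 17.88
eef_pos: [0.5596, -0.1342, 0.1204]
eef_rot: [-0.706, -0.046, 0.046, 0.706]
force: [-3.5, 2.7, 2.7]
gripper_width: 0.0242
17.88 [ 0.5596 -0.1342  0.1204] [-0.7056 -0.0464  0.0463  0.7056] [-3.53  2.72  2.65] [0.6  0.76 0.07] 0.0242
[(np.float64(226.59191176470588), np.float64(252.03829787234042), np.float64(388.419689119171), [67, 66, 67, 66, 66, 67, 66, 66, 66, 67, 66, 67, 66, 67, 66, 66, 67, 68, 74, 86, 93, 91, 88, 88, 88, 88, 89, 90, 90, 91]), (np.float64(225.2167487684729), np.float64(252.19713261648747), np.float64(388.43367346938777), None)]
(array([ -6.87, -79.64,   5.69]), np.float64(1.0864823475427951e-25))
```

The tilt now measures 5.7–6.0°, and the contact force on the hub is about 7–8 N. I'll firm the grip and hold a moment.

```bash
python3 -m creep '[[0,0,0,0,0.45],[0,0,0,0,0.47],[0,0,0,0,0.47],[0,0,0,0,0.47],[0,0,0,0,0.47]]'; python3 - <<'E'
from h import *
s=st();c,_=snap("wrist","w10.png")
from tilt import *
o=edges("w10.png",(312,320,));V=np.array(o[0][3]);i=np.where(V>78)[0][0];tn=310+i-1+(78-V[i-1])/(V[i]-V[i-1])
print(solve((o[1][1],tn,o[1][2]),c,s))
snap("scene","s10.png")
a=cv2.imread("pics/s10.png")[170:320,210:350];b=cv2.imread("pics/w10.png")
cv2.imwrite("pics/b10.png",np.hstack([cv2.resize(a,(392,420),interpolation=cv2.INTER_CUBIC),cv2.resize(b[120:420,180:460],(392,420))]))
E
```

```text
time: 18.55
eef_pos: [0.5595, -0.1341, 0.1204]
eef_rot: [-0.705, -0.046, 0.046, 0.706]
force: [-5.1, 2.2, 4.7]
gripper_width: 0.0237
18.55 [ 0.5595 -0.1341  0.1204] [-0.7055 -0.0463  0.0464  0.7057] [-5.11  2.19  4.69] [0.69 0.89 0.05] 0.0237
(array([ -6.82, -79.64,   5.6 ]), np.float64(3.3927329811745276e-26))
```

View pics/b10.png

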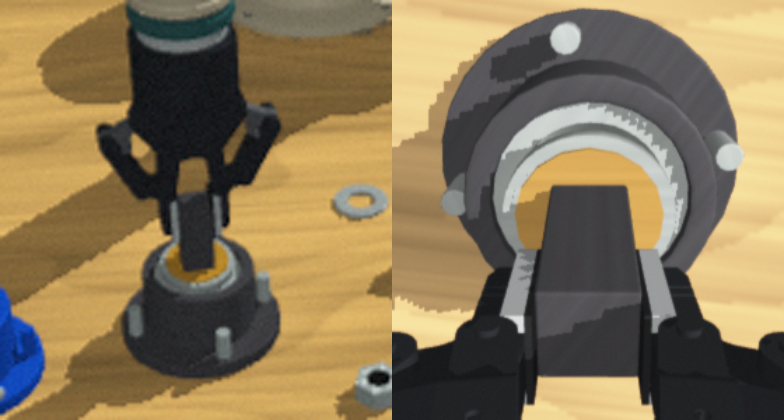

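The wrist view shows the head leaning toward the arm's far side, with the lip still in the cup. Now back to square with the light grip.

```bash
python3 -m creep '[[-0.001,0,0,0,0.45],[-0.002,0,0,0,0.437],[-0.0035,0,-0.0006,0,0.437],[-0.0045,0,-0.001,0,0.437]]';python3 -m creep '[[-0.001,0,-0.0004,0,0.437],[-0.002,0,-0.0008,0,0.437]]';python3 -m creep '[[-0.001,0,-0.0004,0,0.437],[-0.002,0,-0.0008,0,0.437]]'
```

```text
time: 19.15
eef_pos: [0.5555, -0.1347, 0.1188]
eef_rot: [0.706, 0.047, -0.046, -0.705]
force: [-0.7, 0.4, 0.0]
gripper_width: 0.0238
time: 19.4
eef_pos: [0.5538, -0.1344, 0.1183]
eef_rot: [0.706, 0.047, -0.046, -0.706]
force: [0.9, 1.3, 0.6]
gripper_width: 0.0241
time: 19.65
eef_pos: [0.5515, -0.1344, 0.1176]
eef_rot: [0.706, 0.047, -0.046, -0.705]
force: [0.1, 1.5, -0.5]
gripper_width: 0.0244
```

```bash
python3 -m creep '[[-0.0005,0,-0.0004,0,0.437],[-0.0005,0,-0.0008,0,0.437]]';python3 -m creep '[[0,0.0002,-0.0005,0,0.437],[0,0.0002,-0.0005,0,0.437]]'; python3 - <<'E'
from h import *
s=st();c,_=snap("wrist","w11.png")
from tilt import *
o=edges("w11.png",(312,320,));V=np.array(o[0][3]);i=np.where(V>78)[0][0];tn=310+i-1+(78-V[i-1])/(V[i]-V[i-1])
print(solve((o[1][1],tn,o[1][2]),c,s),o)
E
```

```text
time: 19.9
eef_pos: [0.5506, -0.1343, 0.1166]
eef_rot: [0.706, 0.046, -0.046, -0.706]
force: [-0.4, 1.2, 0.3]
gripper_width: 0.0241
time: 20.15
eef_pos: [0.5505, -0.1342, 0.116]
eef_rot: [0.706, 0.046, -0.046, -0.706]
force: [0.0, 2.1, 1.7]
gripper_width: 0.0239
20.15 [ 0.5505 -0.1342  0.116 ] [ 0.7057  0.0463 -0.0465 -0.7055] [0.03 2.13 1.65] [ 0.07 -0.03  0.  ] 0.0239
(array([  2.25, -79.8 ,  -0.26]), np.float64(2.728240377417354e-21)) [(np.float64(239.20398009950247), np.float64(265.0083333333333), np.float64(392.40437158469945), [60, 60, 59, 60, 60, 59, 60, 60, 59, 61, 60, 61, 61, 61, 61, 60, 62, 69, 82, 91, 89, 89, 89, 91, 91, 92, 92, 91, 92, 92]), (np.float64(237.96444444444444), np.float64(264.94610778443115), np.float64(392.33529411764704), None)]
```

It's square again (tilt estimate equals the home one), and the base height matches home to within 0.2 mm. I'll firm the grip, press briefly and check.

```bash
python3 -m creep '[[0,0.0002,0,0,0.5],[0,0.0002,0,0,1],[0,0.0002,0,0,1],[0,0.0002,0,0,1]]';python3 -m creep '[[0,0.0002,-0.0006,0,1],[0,0.0002,-0.0006,0,1]]'
```

```text
time: 20.7
eef_pos: [0.5506, -0.1341, 0.1162]
eef_rot: [0.706, 0.046, -0.046, -0.705]
force: [-2.4, -2.0, 3.9]
gripper_width: 0.0234
time: 20.95
eef_pos: [0.5506, -0.1341, 0.1161]
eef_rot: [0.706, 0.046, -0.046, -0.705]
force: [-1.7, -1.1, 7.5]
gripper_width: 0.023
```

```bash
python3 -m creep '[[0,0,0,0,1],[0,0,0,0,1],[0,0,0,0,1],[0,0,0,0,1]]';python3 -m creep '[[0,0,0.0008,0,1],[0,0,0.0012,0,1],[0,0,0.0012,0,1]]'; python3 -m creep '[[0,0,0,0,0.45],[0,0,0,0,0.4],[0,0,0,0,0.3],[0,0,0,0,0],[0,0,0,0,-0.5]]';python3 -m creep '[[0,0,0,0,-0.8],[0,0,0,0,-0.8],[0,0,0,0,-0.8]]'
```

```text
time: 21.45
eef_pos: [0.5506, -0.1341, 0.1161]
eef_rot: [0.706, 0.046, -0.046, -0.705]
force: [-0.8, -2.5, 7.0]
gripper_width: 0.0232
time: 21.82
eef_pos: [0.5506, -0.1341, 0.1162]
eef_rot: [0.706, 0.046, -0.047, -0.705]
force: [-0.4, -4.5, -1.3]
gripper_width: 0.0232
time: 22.45
eef_pos: [0.5507, -0.1333, 0.1167]
eef_rot: [-0.705, -0.046, 0.046, 0.706]
force: [0.3, 0.2, 0.3]
gripper_width: 0.0595
time: 22.82
eef_pos: [0.5506, -0.1337, 0.1166]
eef_rot: [-0.706, -0.046, 0.046, 0.706]
force: [0.3, -0.0, -0.4]
gripper_width: 0.0769
```

Released with the force at about zero. Now I'll check the cone before backing off.

```bash
python3 -m creep '[[0,0,0.04,0,-0.8],[0,0,0.08,0,-0.8],[0,0,0.1,0,-0.8],[-0.05,0.04,0.12,0,-0.8],[-0.1,0.07,0.12,0,-0.8]]'; python3 -m creep '[[-0.05,0.06,0,0,-0.8],[-0.05,0.12,0,0,-0.8],[-0.05,0.16,0,0,-0.8],[-0.05,0.16,0,0,-0.8]]';python3 - <<'E'
from h import *
s=st();snap("scene","s12.png");snap("top","t12.png");snap("wrist","w12.png")
a=cv2.imread("pics/s12.png")[200:330,220:350];b=cv2.imread("pics/t12.png")[180:280,320:430]
cv2.imwrite("pics/b12.png",np.hstack([cv2.resize(a,(400,400),interpolation=cv2.INTER_CUBIC),cv2.resize(b,(400,400),interpolation=cv2.INTER_CUBIC)]))
E
```

```text
time: 23.45
eef_pos: [0.4511, -0.0633, 0.2378]
eef_rot: [0.706, 0.047, -0.045, -0.705]
force: [0.3, -0.3, 0.4]
gripper_width: 0.0768
time: 23.95
eef_pos: [0.4001, 0.0991, 0.2369]
eef_rot: [-0.705, -0.049, 0.048, 0.706]
force: [-0.6, -0.1, -0.9]
gripper_width: 0.0769
23.95 [0.4001 0.0991 0.2369] [-0.705  -0.0486  0.0481  0.7059] [-0.61 -0.12 -0.88] [-0.   -0.04 -0.03] 0.0769
```

View pics/b12.png

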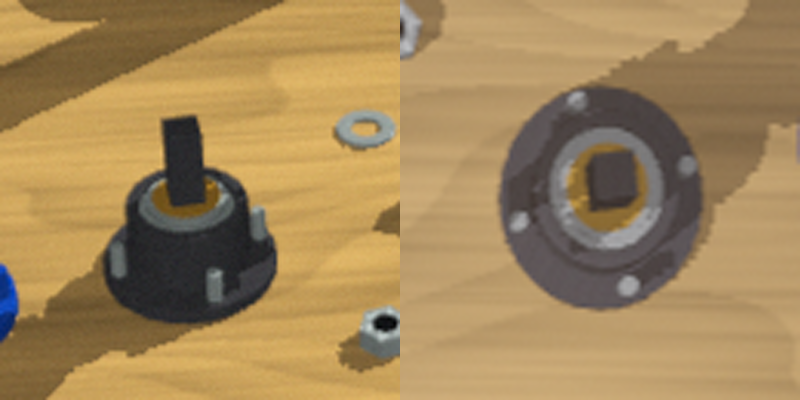

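View pics/s12.png

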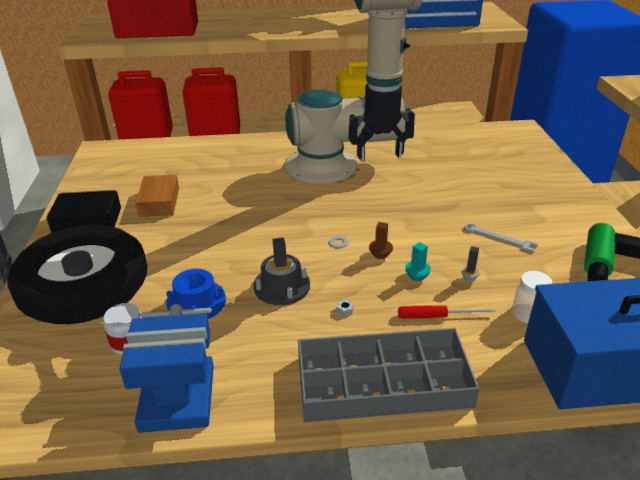

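```bash
python3 - <<'E'
from h import *
t=cv2.imread("pics/t12.png")
cv2.imwrite("pics/t12c.png",cv2.resize(t[200:255,350:405],None,fx=10,fy=10,interpolation=cv2.INTER_CUBIC))
c=ctrl.get_calibration("top")
for k,p in dict(lip=(.551,-.1344,.064),top=(.551,-.1344,.124),flange=(.551,-.1344,.012)).items():
    u,v=proj(c,p);print(k,(u-350)*10,(v-200)*10)
E
```

```text
lip 266.7421211786814 259.36968235475007
top 288.4534010811501 228.56446826983415
flange 249.45490786330708 283.89777602329275
```

View pics/t12c.png

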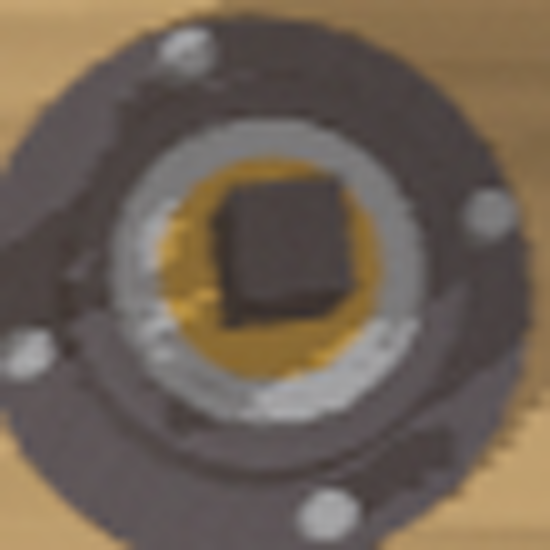

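The top view shows the seat centred at crop (270,268) and the head top at about (287,240). Both sit at the same offset from the positions predicted for an upright cone, so it is square to within 1°. The other parts are where they were.

```bash
python3 -c "
from rig import ctrl
print(ctrl.hand_in())"
```

```text
the job is handed in; nothing more can be done
None
```

The larger cone is standing in the hub's cup, small end down, square and fully home. The gripper is open and clear, and I handed the job in at about 24 s.

- **First press:** I held it square at about 12 N on the hub (8–10 N reading plus about 3.5 N of weight). The highest reading, briefly, was about 16 N on the hub.
- **Rock:** At first the cone would not turn in the full grip. I eased the jaw closure to about 0.44 so the head could pivot between the pads. It tilted to about 5.9° (5.6–5.7° raw, with a 0.3° offset in the home picture) and I held it there for about 0.6 s. Side force kept it touching the cup.
- **Home again:** The base height matched the first seating to 0.2 mm and the tilt was back to the home value. I pressed it at about 11 N, then let go.
- **Last checks:** After letting go the force was about zero. The top and scene views show the cone upright to within about 1°, and the smaller cone and other parts look unmoved.
- **Less certain:**
  - The tilt comes from the wrist camera alone, so it may be off by about half a degree.
  - The grip was light while the cone pivoted and slid about 0.8 mm down the head on the way back.
  - The two cameras put the hub about 2 mm apart, so I centred the cone by feel.

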